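# Hold the sprung oven door half open to let the steam out

## Task

The rolls in the small oven are done: take its door by the handle, ease it down to half open, 45 degrees, and hold it there to let the steam out; its spring would pull it shut, so finish while the fingers are still holding the door still at that angle. Do not fling the door or let it snap back shut, and leave the mug, the jar and the pepper mill where they stand.

Things in the scene. Friction and masses are not known exactly. Their poses are not given: they have to be found in the camera images.
- oven_door (a joint): drop-down door of the oven, hinged along its lower edge, its top swinging towards -x of the oven and down: 0 = shut (upright), 0.785 rad = half open (45 degrees), stop at 1.5. It starts shut. A spring pulls it shut at every angle (about 3 to 6 N at the handle) and it does not stay by itself. Door: 270 wide, 155 high, 14 thick, aluminium frame round dark glass, about 0.6 kg
- oven_door_handle (a point): middle of the door's handle: dark round bar, 14 thick, 160 long, along the oven's y, on two arms 65 either side of the middle. Its axes turn with the door (shut: equal to the oven's); in them the bar's centre line is 75 towards -x from and 163 above the hinge line, 61 out from the door's outer face, 8 above the door's top edge. Shut: 198 above the worktop, 17 below the oven's top
- oven_door_hinge (a point): middle of the door's hinge line, on the fixed white table-top oven (250 deep, 360 wide, 215 high): on the plane of its front, 35 above the worktop. Its axes are the oven's: z up, the front faces -x (to the robot, turned by the yaw), the hinge line runs along y. From here the oven spans x 0 to 250, y -220 to +140 (door -135 to +135, then a panel of three unused dials at -y)
- mug: bystander: blue ceramic mug, 76 in diameter, 90 high, with a handle; origin at the centre of its underside
- jar: bystander: amber glass jar with red cap, 66 in diameter, 110 high; origin at the centre of its underside
- mill: bystander: dark wooden pepper mill, 54 in diameter, 150 high; origin at the centre of its underside

How it is judged:
By the outcome, as a careful person would: the job done as asked, in the order asked, and still so for the second after the job is handed in, while the arm keeps its last pose, push and grip.
It also fails if it takes over 35 s, if anything falls off the work surface, if the arm or the gripper's body presses on something with over 40 N, if the wrist force passes 120 N, or if a joint passes its speed limit or range.

## Robot

A 6-joint arm with a two-finger parallel gripper is mounted at the origin on the work surface. World frame = base frame: x ahead of the robot, y to its left, z up, the work surface at z = 0. Lengths are in mm, angles in rad, forces in N, time in s.
With the tool pointing down it reaches from about 350 to 775 mm from the base axis. Payload 7.3 kg.
Tool frame: the origin (TCP) lies midway between the tips of the shut fingers; the grasp point (between the pads) lies 19 mm behind it; z points along the fingers, y is the line along which they close (so a half turn about z gives the same grasp; the last joint's range is limited). The gripper opens to 92 mm and grips with 3 to 60 N. Pads are 19 mm wide; open, the fingers measure 130 mm over their backs; the gripper's body (75 mm by 190 mm) begins 47 mm behind the grasp point.
Start: joints at [-1.307, 0.342, 1.524, -0, 1.275, -0.146], TCP at [209.197, -481.541, 226.741] pointing down, gripper open.
Joint ranges: [-2.53, 2.53], [-0.77, 2.02], [0.04, 2.7], [-1, 4.14], [0.28, 2.66], [-3.11, 3.11]. Speed limits (rad/s): [2.57, 2.57, 3.14, 3.14, 3.14, 3.14].

## Interface

Orientations are given as [roll, pitch, yaw] about the fixed x, y, z axes, in that order (R = Rz(yaw) Ry(pitch) Rx(roll)).
In Python, from plant import get_obs, capture, camera_model, close_job, search_frame, regions_of, pinpoint gives the robot as it stands. The module is installed in compiled form; this text tells all that it offers.
- The arm moves only by the shell command python3 -m pendant 'ROWS'. ROWS is JSON, one flat list of numbers, 7 for each row, row after row: the shift along the tool's x, y, z in units of 30 mm (1.0 is 30 mm), then the turn, a rotation vector about the tool's x, y, z in units of 4 degrees (1.0 is 4 degrees), then the closure, from -1 (fully open) to 1 (shut), so that 0 is half open. In form: [dx, dy, dz, wx, wy, wz, gripper, dx, dy, dz, wx, wy, wz, gripper, ...]. A call has 1 to 12 rows; each row shifts and turns the commanded pose from where the row before left it, along the tool's axes as they then stand; what a row does not reach is not made up. A row lasts 1/10 s, in which the tool goes at most 50 mm and 8.59 degrees, less where a joint would pass 70% of its speed; a pose out of reach is approached as far as the arm can. A call with a number of a shift or a turn outside -1 to 1 is refused whole. A call with a gripper value outside its range is refused whole. The fingers move at their own pace and stop on an object; the grip force is fixed at half the most. Time passes only in rows, so rows that do not move let the fingers close. It gives the time, the measured TCP pose, the force, the opening and the grip force at its end, in the units of the state.
- get_obs(): the state, without advancing time (a new reading comes with each control period).
- capture(name): name is "side" or "top" or "wrist"; returns the picture (384x512x3 uint8, red, green, blue); there is no depth.
- camera_model(name): a dict with "fov_y" (degrees; the focal length in pixels is half the picture's height over the tangent of half this angle, whatever the lens; pixels are square), "cx", "cy" (the principal point, pixels), "pose" (4x4, takes a point from camera to world coordinates). Camera axes: x right, y up, looking along -z (the intrinsics and any distortion apply to the point x, -y, -z); pixel columns grow to the right and rows downward; lengths in mm; the calibration is good to about 2 mm. The wrist camera is an equidistant fisheye: a pixel r from the principal point sees the ray r / f radians off the axis. A picture is of the moment at which its call begins: read the wrist's pose just before it. camera_model takes no time and is no camera call; for the wrist camera it gives the pose at the moment of the call.
- close_job(): hands the job in; it is judged then, once.
Trained networks look in the newest picture that a camera, given by its name, has taken for a name from the list of things; names that differ only in an ending like _2 or _b are one class to them, and where a whole thing is asked for, a point or a joint stands for the part that bears it (a point fixed in the world has none). Each returns a list of dicts, best first, with "score" (0 to 1); they miss things now and then, are a little off and sometimes report something else, mostly with a low value. They report only what shows in the picture. A call takes as long as a camera call.
- search_frame(camera, thing): "location" ([column, row] in pixels, amid what is visible of it).
- regions_of(camera, thing): "pixels" (384x512 bool, what is visible of it) and "location" ([column, row] in pixels, amid what is visible of it).
- pinpoint(camera, thing): "location" ([column, row] in pixels: a listed point, or the origin of a listed thing).
The state is a dict: "time": time; "joint_positions": joint angles; "dq": joint speeds; "tau": joint torques, N m; "tool_pos": TCP position; "tcp_rot": TCP orientation; "contact_force": force on the tool from outside, world axes, zero at the start; "moment": the same for the moment, N m; "grip_width": finger opening in mm; "finger_force": force on a finger pad.
Only numpy, scipy, OpenCV 4.12 (cv2) and the standard library are available. Lean on these libraries where they do the work, as an engineer would, in place of code of your own. Each camera call takes 0.05 s, during which the arm holds its last target. There are 200 camera calls.

## Working session

There is one attempt and no reset: what is moved stays moved. The work goes in short steps, Python scripts to look and compute and a shell command to move; the robot and the scene stay as the last step left them, time stands still between calls to the robot, and variables do not carry over. Pictures are saved under pics/ and viewed, at most 10 in all, crops included, and the job is handed in when it is done.

```bash
mkdir -p pics
cat > h.py <<'E'
import numpy as np, cv2
from plant import *
from scipy.spatial.transform import Rotation as R
def ray(cam,px,m=None):
    m=m or camera_model(cam); f=192/np.tan(np.radians(m['fov_y'])/2)
    u,v=px[0]-m['cx'],px[1]-m['cy']
    if cam=='wrist':
        r=np.hypot(u,v); t=r/f; d=np.array([u/r*np.sin(t),-v/r*np.sin(t),-np.cos(t)])
    else: d=np.array([u/f,-v/f,-1])
    P=np.array(m['pose']); d=P[:3,:3]@d
    return P[:3,3],d/np.linalg.norm(d)
def tri(rs):
    A=0;b=0
    for o,d in rs:
        M=np.eye(3)-np.outer(d,d);A=A+M;b=b+M@o
    x=np.linalg.solve(A,b); return x,[np.linalg.norm((np.eye(3)-np.outer(d,d))@(x-o)) for o,d in rs]
def onz(r,z): o,d=r; return o+d*(z-o[2])/d[2]
E
python3 - <<'E'
from h import *
for c in ['side','top','wrist']:
    im=capture(c); cv2.imwrite(f'pics/a_{c}.png',im[...,::-1])
    m=camera_model(c); print(c,m['fov_y'],m['cx'],m['cy'],{k:v for k,v in m.items() if k not in('pose',)},np.round(np.array(m['pose'])[:3,3]))
    for t in ['oven_door_handle','oven_door_hinge','mug','jar','mill']:
        print(t,[(np.round(d['location']),round(d['score'],2)) for d in pinpoint(c,t)[:2]])
im=np.hstack([cv2.imread('pics/a_side.png'),cv2.imread('pics/a_top.png')]);cv2.imwrite('pics/a.png',cv2.resize(im,(800,300)))
E
```

```text
side 55.11645240723029 258.04606552553594 187.06203866202932 {'fov_y': 55.11645240723029, 'cx': 258.04606552553594, 'cy': 187.06203866202932} [ 828. -169.  985.]
oven_door_handle [(array([250., 173.]), 0.78)]
oven_door_hinge []
mug [(array([141., 235.]), 0.82)]
jar [(array([283., 125.]), 0.63)]
mill [(array([307., 148.]), 0.81)]
top 46.30687742866935 253.353074333942 195.6043797854876 {'fov_y': 46.30687742866935, 'cx': 253.353074333942, 'cy': 195.6043797854876} [ 387.  -62. 1307.]
oven_door_handle [(array([247., 200.]), 0.75)]
oven_door_hinge [(array([245., 185.]), 0.87)]
mug [(array([356., 229.]), 0.72)]
jar [(array([184., 269.]), 0.95)]
mill [(array([176., 232.]), 0.7)]
wrist 65.70646984690485 256.1645909092947 198.91388788309393 {'fov_y': 65.70646984690485, 'cx': 256.1645909092947, 'cy': 198.91388788309393} [ 270. -456.  386.]
oven_door_handle []
oven_door_hinge []
mug []
jar []
mill []
```

View pics/a.png

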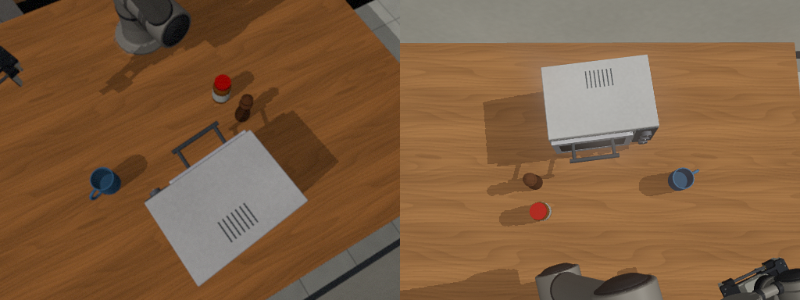

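The side view shows the handle bar at about (200,138), with the mill and jar to the robot's left of it and the mug to the right. In the top view the handle is at about (595,155) in the composite. Next I compute its pose.

Run:
```python
from h import *
H={}
for c in ['side','top']:
    capture(c); H[c]=ray(c,pinpoint(c,'oven_door_handle')[0]['location'])
h,e=tri(H.values()); print('handle',h,e, onz(H['top'],198),onz(H['side'],198))
p=pinpoint('top','oven_door_hinge')[0]['location']; print('hinge',onz(ray('top',p),35))
for t,z in [('mug',0),('jar',0),('mill',0)]:
    print(t,[onz(ray(c,pinpoint(c,t)[0]['location']),0).round() for c in('side','top')])
# oven top yaw from white region
for c in ['side','top']:
    im=cv2.imread(f'pics/a_{c}.png'); r=regions_of(c,'oven_door_hinge'); r2=regions_of(c,'oven_door'); print(len(r),len(r2))
    m=((im.min(2)>130)&(im.max(2).astype(int)-im.min(2)<14)).astype(np.uint8); m[:, :]=cv2.morphologyEx(m,cv2.MORPH_OPEN,np.ones((5,5)))
    cs,_=cv2.findContours(m,0,2); 
    for k in sorted(cs,key=cv2.contourArea)[-2:]:
        q=cv2.approxPolyDP(cv2.convexHull(k),6,True)[:,0]; print(c,cv2.contourArea(k)); print(np.array([onz(ray(c,p),215)for p in q]).round(),q.tolist())
im=cv2.imread('pics/a_top.png')[120:250,170:330]
im2=cv2.imread('pics/a_side.png')[110:250,180:340]
cv2.imwrite('pics/b.png',np.hstack([cv2.resize(im,(400,325)),cv2.resize(im2[:130],(400,325))]))
```

```text
handle [573.04630694 -50.9038661  234.45893457] [np.float64(0.5895855427433638), np.float64(0.5895855427432737)] [579.53871456 -49.92891514 198.        ] [560.49298932 -45.76294247 198.        ]
hinge [645.38747756 -35.92846729  35.        ]
mug [array([ 520., -360.,    0.]), array([ 524., -366.,    0.])]
jar [array([408., 142.,   0.]), array([414., 143.,   0.])]
mill [array([512., 166.,   0.]), array([517., 172.,   0.])]
1 1
side 20333.0
[[ 639.   97.  215.]
 [ 875.  121.  215.]
 [ 915. -224.  215.]
 [ 678. -251.  215.]] [[321, 169], [390, 258], [252, 363], [187, 259]]
1 1
top 368.0
[[ 655. -159.  215.]
 [ 617.   70.  215.]] [[293, 169], [201, 184]]
top 12742.5
[[ 920. -224.  215.]
 [ 678. -252.  215.]
 [ 632.   98.  215.]
 [ 876.  127.  215.]] [[316, 70], [330, 160], [190, 178], [181, 86]]
```

View pics/b.png

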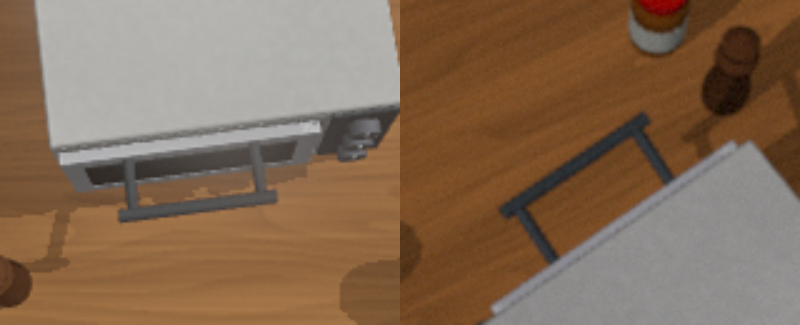

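```bash
cat > go.py <<'E'
from h import *
import sys
def plan(tgt,Rt):
    o=get_obs(); Rc=R.from_euler('xyz',o['tcp_rot']); 
    rel=(Rc.inv()*Rt).as_rotvec(); rel2=(Rc.inv()*Rt*R.from_euler('z',np.pi)).as_rotvec()
    print('t',o['time'],'pos',np.round(o['tool_pos'],1),'rot',np.round(o['tcp_rot'],3),'q',np.round(o['joint_positions'],2),'F',np.round(o['contact_force'],1),o['grip_width'])
    print('shift units',np.round(Rc.inv().apply(np.array(tgt)-o['tool_pos'])/30,2),'turn units',np.round(np.degrees(rel)/4,2),np.round(np.degrees(rel2)/4,2))
def rt(yaw,phi): # tool down, y along oven -x..; tilted forward by phi
    return R.from_euler('z',yaw)*R.from_euler('y',-phi)*R.from_matrix(np.array([[0,1,0],[1,0,0],[0,0,-1]]).T)
E
python3 - <<'E'
from go import *
plan([578,-50,270],rt(.12,0))
print(R.from_euler('xyz',get_obs()['tcp_rot']).as_matrix().round(2))
E
```

```text
t 1.65 pos [ 209.2 -481.5  226.7] rot [ 3.142 -0.     0.41 ] q [-1.31  0.34  1.52  0.    1.28 -0.15] F [ 0.7 -0.5 -0.1] 91.68304852626531
shift units [17.01 -8.3  -1.44] turn units [  0.     0.   -18.35] [ 0.   -0.   26.65]
[[ 0.92  0.4   0.  ]
 [ 0.4  -0.92 -0.  ]
 [ 0.    0.   -1.  ]]
```

```bash
python3 -m pendant '[1,-0.5,-1,0,0,0,0, 1,-0.5,-0.5,0,0,0,0, 1,-0.5,0,0,0,0,0, 1,-0.5,0,0,0,0,0, 1,-0.5,0,0,0,0,0, 1,-0.5,0,0,0,0,0, 1,-0.5,0,0,0,0,0, 1,-0.5,0,0,0,0,0, 1,-0.5,0,0,0,0,0, 1,-0.5,0,0,0,0,0, 1,-0.5,0,0,0,0,0, 1,-0.5,0,0,0,0,0]'
python3 -m pendant '[0,0,0,0,0,-1,0,0,0,0,0,0,-1,0,0,0,0,0,0,-1,0,0,0,0,0,0,-1,0,0,0,0,0,0,-1,0,0,0,0,0,0,-1,0,0,0,0,0,0,-1,0,0,0,0,0,0,-1,0,0,0,0,0,0,-1,0,0,0,0,0,0,-1,0,0,0,0,0,0,-1,0,0,0,0,0,0,-1,0]'
python3 -m pendant '[0,0,0,0,0,-1,0,0,0,0,0,0,-1,0,0,0,0,0,0,-1,0,0,0,0,0,0,-1,0,0,0,0,0,0,-1,0,0,0,0,0,0,-1,0]'
python3 - <<'E'
from go import *
plan([578,-50,270],rt(.12,0))
m=camera_model('wrist');im=capture('wrist');cv2.imwrite('pics/w1.png',im[...,::-1])
for t in ['oven_door_handle','oven_door_hinge']:
  for d in pinpoint('wrist',t)[:1]:
    r=ray('wrist',d['location'],m); print(t,d['location'],d['score'],onz(r,198 if 'handle' in t else 35))
E
```

```text
time: 2.85
tool_pos: [468.4, -171.8, 271.8]
tcp_rot: [3.141, -0.0, 0.41]
contact_force: [0.9, -0.3, 0.1]
grip_width: 45.9
finger_force: 0.0
time: 4.05
tool_pos: [467.7, -173.0, 271.7]
tcp_rot: [3.142, 0.0, 1.25]
contact_force: [0.9, -0.4, -0.3]
grip_width: 45.5
finger_force: 0.0
time: 4.65
tool_pos: [467.7, -173.0, 271.7]
tcp_rot: [3.142, 0.0, 1.669]
contact_force: [-0.9, -0.4, 0.9]
grip_width: 46.2
finger_force: 0.0
t 4.65 pos [ 467.7 -173.   271.7] rot [3.142 0.    1.669] q [-0.51  0.26  1.51 -0.    1.37 -0.61] F [-0.9 -0.4  0.9] 46.22593624879973
shift units [3.72 4.06 0.06] turn units [ 0.    0.   -0.31] [ 0.   -0.   44.69]
oven_door_handle [396.5, 77.4] 0.7 [573.68977748 -51.48462173 198.        ]
```

View pics/w1.png

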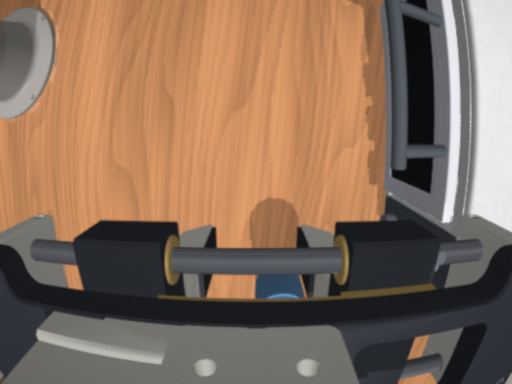

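The wrist view shows the handle bar at the right, around (398,85), just in front of the dark glass. It agrees with the earlier estimate.

```bash
python3 -m pendant '[0.93,1,0,0,0,-0.3,0, 0.93,1,0,0,0,0,0, 0.93,1,0,0,0,0,0, 0.93,1,0,0,0,0,0, 0,0,0,0,0,0,0]'
python3 - <<'E'
from go import *
plan([576,-50,179],rt(.12,0))
m=camera_model('wrist');im=capture('wrist');cv2.imwrite('pics/w2.png',im[...,::-1])
for d in pinpoint('wrist','oven_door_handle')[:1]:
    r=ray('wrist',d['location'],m); print(d['location'],d['score'],onz(r,198))
for d in regions_of('wrist','oven_door_handle')[:1]: print(d['score'],d['location'],d['pixels'].sum())
print(np.array(m['pose'])[:3,3])
E
```

```text
time: 5.3
tool_pos: [576.6, -45.0, 271.0]
tcp_rot: [3.141, -0.001, 1.69]
contact_force: [-0.5, -0.6, 0.5]
grip_width: 45.8
finger_force: 0.0
t 5.3 pos [576.6 -45.  271. ] rot [ 3.141e+00 -1.000e-03  1.690e+00] q [-0.21  0.41  1.29  0.    1.44 -0.33] F [-0.5 -0.6  0.5] 45.79811425980207
shift units [-0.17 -0.04  3.07] turn units [ 0.01 -0.02 -0.01] [-3.000e-02 -2.000e-02  4.499e+01]
[252.6, 212.5] 0.65 [575.07775075 -50.24692206 198.        ]
0.75 [309.6, 156.0] 11239
[569.47508456  19.50414492 430.06452963]
```

View pics/w2.png

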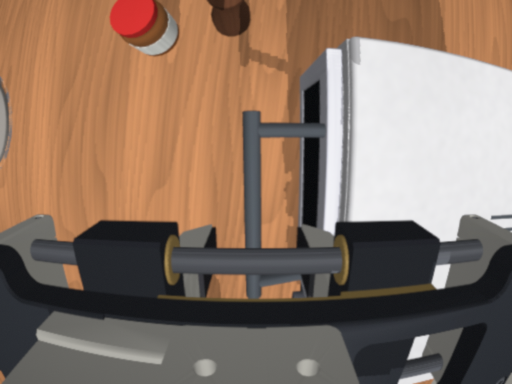

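The bar is at column ~252, vertical in the picture and centred between the fingers (214–300). I'll go down onto it.

```bash
python3 -m pendant '[-0.15,-0.05,0.5,0,0,0,0, 0,0,0.5,0,0,0,0, 0,0,0.5,0,0,0,0, 0,0,0.5,0,0,0,0, 0,0,0.5,0,0,0,0, 0,0,0.5,0,0,0,0, 0,0,0,0,0,0,0]'
python3 -m pendant '[0,0,0,0,0,0,1, 0,0,0,0,0,0,1, 0,0,0,0,0,0,1, 0,0,0,0,0,0,1, 0,0,0,0,0,0,1, 0,0,0,0,0,0,1]'
```

```text
time: 6.15
tool_pos: [571.8, -54.4, 180.1]
tcp_rot: [-3.138, -0.001, 1.685]
contact_force: [0.4, -0.4, -0.0]
grip_width: 46.0
finger_force: 0.0
time: 6.75
tool_pos: [574.4, -53.4, 182.3]
tcp_rot: [3.139, 0.001, 1.688]
contact_force: [2.9, -0.7, 2.0]
grip_width: 12.8
finger_force: 30.0
```

The bar is gripped. I'll compute the opening arc: the door opens 1.25° per row and the tool tilts 0.76° per row.

Run:
```python
from go import *
print(np.round(get_obs()['joint_positions'],2))
def tcp(th,ph): 
    a,b=np.radians([th,ph]); return np.array([-75*np.cos(a)-163*np.sin(a)+16*np.sin(b),163*np.cos(a)-75*np.sin(a)-16*np.cos(b)])
for i in range(36):
    p=.76*i; d=tcp(1.25*(i+1),p+.76)-tcp(1.25*i,p); b=np.radians(p)
    print(i,np.round([d@[np.cos(b),np.sin(b)]/30,d@[np.sin(b),-np.cos(b)]/30],3), end=' ; ')
```

```text
[-0.23  0.47  1.45  0.    1.22 -0.34]
0 [-0.111  0.056] ; 1 [-0.11   0.057] ; 2 [-0.11   0.058] ; 3 [-0.109  0.059] ; 4 [-0.109  0.06 ] ; 5 [-0.108  0.061] ; 6 [-0.108  0.062] ; 7 [-0.107  0.063] ; 8 [-0.107  0.064] ; 9 [-0.106  0.065] ; 10 [-0.106  0.066] ; 11 [-0.105  0.067] ; 12 [-0.105  0.068] ; 13 [-0.104  0.069] ; 14 [-0.103  0.069] ; 15 [-0.103  0.07 ] ; 16 [-0.102  0.071] ; 17 [-0.102  0.072] ; 18 [-0.101  0.073] ; 19 [-0.1    0.074] ; 20 [-0.1    0.075] ; 21 [-0.099  0.076] ; 22 [-0.098  0.077] ; 23 [-0.098  0.078] ; 24 [-0.097  0.079] ; 25 [-0.096  0.08 ] ; 26 [-0.096  0.08 ] ; 27 [-0.095  0.081] ; 28 [-0.094  0.082] ; 29 [-0.094  0.083] ; 30 [-0.093  0.084] ; 31 [-0.092  0.085] ; 32 [-0.091  0.086] ; 33 [-0.091  0.086] ; 34 [-0.09   0.087] ; 35 [-0.089  0.088] ;
```

```bash
python3 -m pendant '[0,-0.11,0.057,-0.19,0,0,1, 0,-0.11,0.057,-0.19,0,0,1, 0,-0.11,0.058,-0.19,0,0,1, 0,-0.109,0.059,-0.19,0,0,1, 0,-0.109,0.06,-0.19,0,0,1, 0,-0.108,0.061,-0.19,0,0,1, 0,-0.108,0.062,-0.19,0,0,1, 0,-0.107,0.063,-0.19,0,0,1, 0,-0.107,0.064,-0.19,0,0,1, 0,-0.106,0.065,-0.19,0,0,1, 0,-0.106,0.066,-0.19,0,0,1, 0,-0.105,0.067,-0.19,0,0,1]'
python3 - <<'E'
from go import *
plan([0,0,0],rt(.12,0))
E
```

```text
time: 7.95
tool_pos: [536.7, -58.1, 156.7]
tcp_rot: [2.981, 0.001, 1.687]
contact_force: [4.5, -3.6, 3.1]
grip_width: 13.0
finger_force: 30.0
t 7.95 pos [536.7 -58.1 156.7] rot [2.981e+00 1.000e-03 1.687e+00] q [-0.29  0.36  1.73  0.08  0.91 -0.45] F [ 4.5 -3.6  3.1] 12.97239910316754
shift units [  4.01 -18.16   2.35] turn units [ 2.3   0.01 -0.05] [ 2.00e-02 -3.61e+00  4.48e+01]
```

Run:
```python
from go import *
def tcp(th,ph): 
    a,b=np.radians([th,ph]); return np.array([-75*np.cos(a)-163*np.sin(a)+16*np.sin(b),163*np.cos(a)-75*np.sin(a)-16*np.cos(b)])
for i in range(24):
    p=9.12+.4*i; d=tcp(15+1.25*(i+1),p+.4)-tcp(15+1.25*i,p); b=np.radians(p)
    print(i,np.round([d@[np.cos(b),np.sin(b)]/30,d@[np.sin(b),-np.cos(b)]/30],3), end=' ; ')
```

```text
0 [-0.108  0.068] ; 1 [-0.107  0.069] ; 2 [-0.106  0.071] ; 3 [-0.105  0.073] ; 4 [-0.104  0.074] ; 5 [-0.103  0.076] ; 6 [-0.101  0.077] ; 7 [-0.1    0.079] ; 8 [-0.099  0.08 ] ; 9 [-0.098  0.082] ; 10 [-0.097  0.083] ; 11 [-0.095  0.085] ; 12 [-0.094  0.086] ; 13 [-0.093  0.088] ; 14 [-0.092  0.089] ; 15 [-0.09   0.091] ; 16 [-0.089  0.092] ; 17 [-0.087  0.093] ; 18 [-0.086  0.095] ; 19 [-0.085  0.096] ; 20 [-0.083  0.097] ; 21 [-0.082  0.099] ; 22 [-0.08  0.1 ] ; 23 [-0.079  0.101] ;
```

```bash
python3 -m pendant '[0,-0.108,0.068,-0.1,0,0,1, 0,-0.107,0.069,-0.1,0,0,1, 0,-0.106,0.071,-0.1,0,0,1, 0,-0.105,0.073,-0.1,0,0,1, 0,-0.104,0.074,-0.1,0,0,1, 0,-0.103,0.076,-0.1,0,0,1, 0,-0.101,0.077,-0.1,0,0,1, 0,-0.1,0.079,-0.1,0,0,1, 0,-0.099,0.08,-0.1,0,0,1, 0,-0.098,0.082,-0.1,0,0,1, 0,-0.097,0.083,-0.1,0,0,1, 0,-0.095,0.085,-0.1,0,0,1]'
python3 - <<'E'
from go import *
plan([0,0,0],rt(.12,0))
o=get_obs();print(np.array(o['tool_pos'])-19*R.from_euler('xyz',o['tcp_rot']).as_matrix()[:,2])
E
```

```text
time: 9.15
tool_pos: [506.6, -61.4, 122.7]
tcp_rot: [2.897, 0.0, 1.687]
contact_force: [4.3, -2.2, 4.3]
grip_width: 13.0
finger_force: 30.0
t 9.15 pos [506.6 -61.4 122.7] rot [2.897 0.    1.687] q [-0.34  0.32  1.92  0.17  0.69 -0.57] F [ 4.3 -2.2  4.3] 12.951588430875113
shift units [  3.99 -17.03  -0.04] turn units [ 3.5   0.01 -0.05] [ 2.000e-02 -5.480e+00  4.461e+01]
[502.04038105 -61.9597698  141.10236761]
```

```bash
python3 -m pendant '[0,-0.094,0.086,-0.1,0,0,1, 0,-0.093,0.088,-0.1,0,0,1, 0,-0.092,0.089,-0.1,0,0,1, 0,-0.09,0.091,-0.1,0,0,1, 0,-0.089,0.092,-0.1,0,0,1, 0,-0.087,0.093,-0.1,0,0,1, 0,-0.086,0.095,-0.1,0,0,1, 0,-0.085,0.096,-0.1,0,0,1, 0,-0.083,0.097,-0.1,0,0,1, 0,-0.082,0.099,-0.1,0,0,1, 0,-0.08,0.1,-0.1,0,0,1, 0,-0.079,0.101,-0.1,0,0,1]'
python3 -m pendant '[0,0,0,0,0,0,1,0,0,0,0,0,0,1,0,0,0,0,0,0,1]'
python3 - <<'E'
from go import *
for c in ['side','top']:
    im=capture(c); cv2.imwrite(f'pics/e_{c}.png',im[...,::-1])
ps=[]
for k in range(4):
    capture('top'); o=get_obs(); ps.append(np.array(o['tool_pos'])-16*R.from_euler('xyz',o['tcp_rot']).as_matrix()[:,2])
g=np.mean(ps,0); print(np.round(o['joint_positions'],2),g,np.std(ps,0))
X=np.array([np.cos(.12),np.sin(.12)])
for hx in (648,650,652):
    d=np.array([(g[:2]-[hx,-42])@X,g[2]-35]); print(hx,np.hypot(*d),np.degrees(np.arctan2(-d[0],d[1])-np.arctan2(75,163)))
a=cv2.imread('pics/e_side.png')[100:290,150:410];b=cv2.imread('pics/e_top.png')[100:290,150:410]
cv2.imwrite('pics/e.png',cv2.resize(np.hstack([a,b]),(800,292)))
E
```

```text
time: 10.35
tool_pos: [486.0, -63.7, 81.4]
tcp_rot: [2.814, 0.0, 1.687]
contact_force: [5.0, -1.8, 5.4]
grip_width: 13.4
finger_force: 30.0
time: 10.65
tool_pos: [485.9, -63.7, 81.4]
tcp_rot: [2.815, -0.0, 1.687]
contact_force: [4.5, -2.1, 2.9]
grip_width: 13.2
finger_force: 30.0
[-0.39  0.34  2.08  0.36  0.45 -0.81] [480.81550296 -64.30236725  96.53961146] [0.00749982 0.00786797 0.00460212]
648 179.52895925129468 45.245200930595445
650 181.39555353971323 45.46018822433588
652 183.26464970092928 45.67079316918343
```

View pics/e.png

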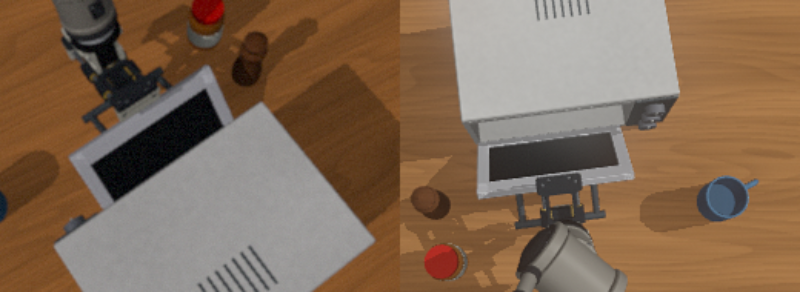

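The pictures show the door half open with the fingers on the bar, clear of the door's edge, and the mug, jar and mill standing in place. The bar position puts the door at about 45.2° and at rest, so I'm handing in.

```bash
python3 -c "from plant import close_job; print(close_job())"
```

```text
the job is handed in; nothing more can be done
None
```

The oven door is held still by its handle at about 45° (45.2° worked out from the bar's position), the mug, jar and pepper mill were left where they stood, and the job was handed in about 11 s into the 35 s allowed.

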